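Put the embossing press selector into its working notch

ROBOT

A 6-joint arm with a two-finger parallel gripper is mounted at the origin on the work surface. World frame = base frame: x ahead of the robot, y to its left, z up, the work surface at z = 0. Lengths are in m, angles in rad, forces in N, time in s.
With the tool pointing down it reaches from about 0.3 to 0.85 m from the base axis. Payload 4.2 kg.
Tool frame: the origin (TCP) lies midway between the tips of the shut fingers; the grasp point (between the pads) lies 19 mm behind it; z points along the fingers, y is the line along which they close (so a half turn about z gives the same grasp; the last joint's range is limited). The gripper opens to 91 mm and grips with 3 to 60 N. Pads are 32 mm wide; open, the fingers measure 118 mm over their backs; the gripper's body (76 mm by 178 mm) begins 60 mm behind the grasp point.
Start: joints at [1.226, 0.32, 1.565, -0, 1.257, -0.02], TCP at [0.183, 0.545, 0.214] pointing down, gripper open.
Joint ranges: [-3.11, 3.11], [-0.84, 2.01], [0.21, 2.61], [-1.34, 4.49], [0.05, 2.63], [-2.56, 2.56]. Speed limits (rad/s): [2.57, 2.57, 3.14, 3.14, 3.14, 3.14].

INTERFACE

Orientations are given as a unit quaternion [w, x, y, z].
In Python, from plant import manip, imaging gives the robot as it stands.
- The arm moves only by the tool send_rows, never from a script. Its argument "moves" is a list of rows, each a list of 2 entries, a list of its own where there are three numbers: the shift along the tool's x, y, z in cm, then the turn, a rotation vector about the tool's x, y, z in degrees. In form: [[[x, y, z], [rx, ry, rz]], ...]. A call has 1 to 8 rows; each row shifts and turns the commanded pose from where the row before left it, along the tool's axes as they then stand; what a row does not reach is not made up. A row lasts 1/12 s, in which the tool goes at most 41.7 mm and 7.16 degrees, less where a joint would pass 70% of its speed; a pose out of reach is approached as far as the arm can. A call with a gripper value outside its range is refused whole. "gripper" is the finger opening in cm, from 0 to 9.12, set as the call begins (left out, the last holds). The fingers move at their own pace and stop on an object; "squeeze" is the grip in N (left out, the last holds). Time passes only in rows, so rows that do not move let the fingers close. It gives the time, the measured TCP pose, the force, the opening and the grip force at its end, in the units of the state.
- manip.read_state(): the state, without advancing time (a new reading comes with each control period).
- imaging.grab_frame(name): name is "scene" or "side" or "wrist"; returns (picture, depth): 384x512x3 uint8, red, green, blue; 384x512 float32, m along the optical axis (not along the pixel's ray), 0 where there is no reading.
- imaging.get_calibration(name): a dict with "fx", "fy", "cx", "cy" (pixels), "R" (3x3) and "t" (3): a world point X has camera coordinates R X + t; the wrist camera has in their place "T_tool_cam" (4x4, takes a point from camera to tool coordinates, whose origin is the TCP and whose axes are the flange's). Camera axes: x right, y down, z forward; pixel columns grow to the right and rows downward; lengths in m; the calibration is good to about 2 mm. A picture is of the moment at which its call begins: read the wrist's pose just before it. get_calibration takes no time and is no camera call.
- manip.job_done(): hands the job in; it is judged then, once.
The state is a dict: "time_s": time; "joint_positions": joint angles; "joint_vel": joint speeds; "tau": joint torques, N m; "tool_pos": TCP position; "tool_rot": TCP orientation; "wrist_force": force on the tool from outside, world axes, zero at the start; "wrist_torque": the same for the moment, N m; "width": finger opening in m; "gripper_force": force on a finger pad.
Only numpy, scipy, OpenCV 4.12 (cv2) and the standard library are available. Lean on these libraries where they do the work, as an engineer would, in place of code of your own. Each camera call takes 0.05 s, during which the arm holds its last target. There are 200 camera calls.

TASK

The embossing press on the shop counter is parked. Pull its sprung selector knob up out of the long parking slot, turn it anticlockwise (seen from above) until its pin finds the single narrow working notch, let it drop fully home there, and let go. Never force the knob against its slot, its notch or its pull-out stop, and leave the ink bottle, jar and carton standing where they are.

Things in the scene. Friction and masses are not known exactly. Their poses are not given: they have to be found in the camera images.
- press: Grey countertop embossing press, bolted down, 180 (x) x 350 (y) x 85 mm high; a taller die head (to 170 mm) with lever stands 145 mm and more to +y of the selector. Origin: on the table exactly below the selector's axis, near the press's -y end; x to the far side, y left, z up. Its yaw varies by up to 0.45 rad either way.
- index_plate: Flat steel ring on the press round the selector's axis, radii 24 to 44 mm, with a hub 31 mm wide and 16 mm high. Origin: on the axis, level with the ring's flat top (101 mm above the table); axes as the press. In it: a long parking slot (22 mm along the arc) centred on +x and, anticlockwise, one working notch 11 mm wide in an adjustable leaf of the ring. Joints between leaves gape 4 mm at most; the pin bridges them.
- knob: Selector knob: black bar grip 56 (its x) x 18 (its y) x 34 mm high, from 26 to 60 mm above the origin, pinched from above across the 18 mm; under it a steel arm 14 mm wide along its +x, at 18 to 26 mm, with a pin at its end. Origin: on the axis, level with the ring's top when home. It turns and lifts on its axis, always upright; over 20 N between knob and ring damages it.
- knob_grip (a point): The point to grip: on the axis, 45 mm above the knob's origin, 15 mm below the top of the bar grip. Axes as the knob (x along the bar, towards the arm and pin).
- pin_tip (a point): Lower end of the selector's upright flat-ended steel pin, 8 mm in diameter, 34 mm from the axis along the knob's +x, 9 mm below the knob's origin. In the working notch it has 1.5 mm (0.04 rad) play either side. Over the flat the spring keeps it sliding on the ring, even with the knob let go or loosely caged, until it drops by itself where it meets the notch.
- turn (a joint): Angle of the knob relative to the press, rad: 0 = arm along the press's +x (middle of the parking slot), growing anticlockwise from above. Starts from -0.15 to 0.15; limits -1.1 and 1.5. The pin is over the flat from 0.44 on. The working notch is adjustable: its middle lies anywhere from 0.66 to 1.26, differently each time. It turns easily when the pin is clear.
- lift (a joint): How far the knob is pulled up, m: 0 = fully home (in slot or notch); 0.009 = pin resting on the ring's flat top, so it must come higher to clear the slot; 0.016 = rigid pull-out stop. A spring pulls it down with 6.5 N at 0 and 9 N at 0.010, damped so that it drops within 0.1 s.
- ink_bottle: Bystander: small black ink bottle with a red cap, 42 mm in diameter, 110 mm high, standing on the table on the press's -y side. Origin: centre of its underside.
- ink_jar: Bystander: glass ink jar with a black lid, 60 mm in diameter, 60 mm high, on the table in front (-x) of the press. Origin: centre of its underside.
- ink_carton: Bystander: white carton 60 x 85 x 75 mm high, on the table behind (+x) the press. Origin: centre of its underside.

How it is judged:
By the outcome, as a careful person would: the job done as asked, in the order asked, and still so for the second after the job is handed in, with the robot touching nothing.
It also fails if it takes over 54 s, if anything falls off the work surface, if the arm or the gripper's body presses on something with over 40 N, if the wrist force passes 120 N, or if a joint passes its speed limit or range.

## Working session

There is one attempt and no reset: what is moved stays moved. The work goes in short steps, Python scripts to look and compute and a tool call to move; the robot and the scene stay as the last step left them, time stands still between calls to the robot, and variables do not carry over. Pictures are saved under pics/ and viewed, at most 10 in all, crops included, and the job is handed in when it is done.

Besides the shell and the picture viewer there is one more tool, called after "Request:" by a JSON object that holds its "api" and its "payload", one argument or row to a line. send_rows: Moves the arm, as the interface text tells. Its arguments: {"type":"object","properties":{"moves":{"type":"array"},"gripper":{"type":"number"},"squeeze":{"type":"number"}},"required":["moves"]}

```bash
mkdir -p pics; cat > h.py <<'E'
import numpy as np, cv2
from plant import manip, imaging
from scipy.spatial.transform import Rotation as R
def grab(n):
    s=manip.read_state(); p,d=imaging.grab_frame(n); c=imaging.get_calibration(n)
    v,u=np.mgrid[0:384,0:512]
    P=np.stack([(u-c['cx'])/c['fx']*d,(v-c['cy'])/c['fy']*d,d],-1)
    if 'R' in c: W=(P-np.array(c['t']))@np.array(c['R'])
    else:
        T=np.array(c['T_tool_cam']); q=s['tool_rot']
        W=(P@T[:3,:3].T+T[:3,3])@R.from_quat([q[1],q[2],q[3],q[0]]).as_matrix().T+np.array(s['tool_pos'])
    W[d<=0]=np.nan
    return s,p,d,W
E
python3 - <<'E'
from h import *
im=[]
for n in("scene","side"):
    s,p,d,W=grab(n); np.savez(n,p=p,W=W); im.append(p)
print(s)
cv2.imwrite('pics/a.png',cv2.resize(np.vstack(im)[:,:,::-1],None,fx=.78,fy=.78))
E
```

```text
{'time_s': 0.05, 'joint_positions': array([ 1.22598644e+00,  3.20285758e-01,  1.56563670e+00, -1.33391072e-05,
        1.25737924e+00, -1.99967847e-02]), 'joint_vel': array([ 1.00470820e-03, -1.18383956e-03, -8.67645510e-04, -3.12702907e-04,
       -1.28153218e-04, -1.88790899e-05]), 'tau': array([ 5.74557580e-04, -4.13722479e+01, -2.32787973e+01,  7.29829073e-02,
        4.20596532e-02, -4.26113945e-05]), 'tool_pos': array([0.18333923, 0.54447901, 0.21314023]), 'tool_rot': array([-1.48767488e-04,  1.61691462e-01,  9.86840991e-01, -8.41498522e-04]), 'wrist_force': array([ 0.13356005,  0.15815632, -0.12765227]), 'wrist_torque': array([ 2.82928549e-02, -2.37690656e-05, -5.43599092e-03]), 'gripper_force': 0.0, 'width': 0.0909931473487899}
```

View pics/a.png

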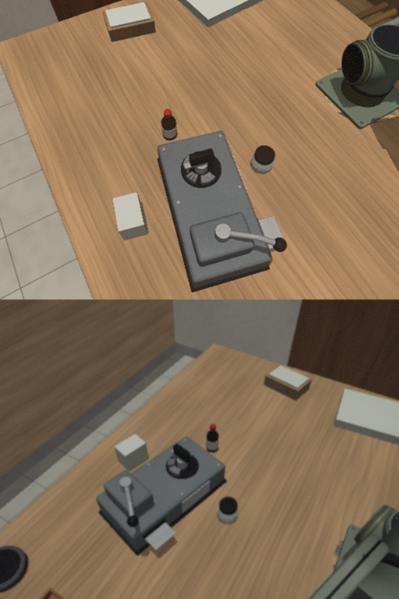

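The scene view (top) shows the knob at about (201,160) of the scaled picture, with the bottle at (169,125), the jar at (263,157) and the carton at (128,213). The die head and lever are below the knob. Next I'll fit the knob and press from depth.

```bash
python3 - <<'E'
from h import *
for n in("scene","side"):
    f=np.load(n+'.npz'); W=f['W'];p=f['p']
    k=(201/.78,160/.78) if n=="scene" else (181/.78,(460-299.5)/.78)
    c=W[int(k[1]),int(k[0])]; print(n,c)
    near=np.linalg.norm(W[...,:2]-c[:2],axis=-1)<.07
    top=near&(W[...,2]>.148)&(W[...,2]<.175)
    Q=W[top]; r=cv2.minAreaRect(Q[:,:2].astype(np.float32)*1000); print('bar',len(Q),r,Q.mean(0))
    body=(np.linalg.norm(W[...,:2]-c[:2],axis=-1)<.4)&(abs(W[...,2]-.085)<.006)&(p.astype(int).max(-1)<140)
    m,l,st,_=cv2.connectedComponentsWithStats(body.astype(np.uint8)); i=1+st[1:,4].argmax()
    Q=W[l==i]; print('body',len(Q),cv2.minAreaRect(Q[:,:2].astype(np.float32)*1000),np.median(Q[:,2]))
    for nm,(u,v) in (dict(bottle=(169,118),jar=(264,152),carton=(127,200)) if n=="scene" else {}).items(): print(nm,W[int(v/.78),int(u/.78)])
E
```

```text
scene [0.60257259 0.02828889 0.14721721]
bar 365 ((596.535400390625, 21.80008316040039), (19.42568588256836, 55.90946578979492), 78.55216217041016) [0.59780339 0.02413282 0.15896219]
body 11853 ((615.0123291015625, 94.54170227050781), (349.0961608886719, 179.37644958496094), 75.70591735839844) 0.08503237925804914
bottle [ 0.59471025 -0.15056808  0.09271078]
jar [0.42041052 0.04740331 0.0608139 ]
carton [ 7.87643753e-01 -2.30030782e-04  7.52376161e-02]
side [0.59471816 0.02723747 0.12209737]
bar 223 ((595.8743286132812, 21.559925079345703), (18.783708572387695, 56.759010314941406), 76.21697998046875) [0.59389615 0.02398994 0.15886887]
body 6711 ((614.5861206054688, 93.52979278564453), (349.388916015625, 180.53213500976562), 75.85137939453125) 0.0858546243279028
```

Request:
{"api": "send_rows", "payload": {
  "moves": [
    [[0, 0, -4], [0, 0, 0]],
    [[0, 0, -4], [0, 0, 0]],
    [[-3.3, -2.15, 0], [0, 0, 0]],
    [[-3.3, -2.15, 0], [0, 0, 0]],
    [[-3.3, -2.15, 0], [0, 0, 0]],
    [[-3.3, -2.15, 0], [0, 0, 0]],
    [[-3.3, -2.15, 0], [0, 0, 0]],
    [[-3.3, -2.15, 0], [0, 0, 0]]
  ]
}}

```text
time_s: 0.77
tool_pos: [0.3305, 0.3577, 0.2937]
tool_rot: [-0.0, 0.161, 0.987, -0.0]
wrist_force: [-0.1, 0.9, 0.2]
width: 0.0909
gripper_force: 0.0
```

Request:
{"api": "send_rows", "payload": {
  "moves": [
    [[-3.3, -2.15, 0], [0, 0, 0]],
    [[-3.3, -2.15, 0], [0, 0, 0]],
    [[-3.3, -2.15, 0], [0, 0, 0]],
    [[-3.3, -2.15, 0], [0, 0, 0]],
    [[-3.3, -2.15, 0], [0, 0, 0]],
    [[-3.3, -2.15, 0], [0, 0, 0]],
    [[-3.3, -2.15, 0], [0, 0, 0]],
    [[-3.3, -2.15, 0], [0, 0, 0]]
  ]
}}

```text
time_s: 1.43
tool_pos: [0.5259, 0.1104, 0.2936]
tool_rot: [-0.0, 0.162, 0.987, 0.0]
wrist_force: [0.6, 1.1, 0.1]
width: 0.0913
gripper_force: 0.0
```

Request:
{"api": "send_rows", "payload": {
  "moves": [
    [[-3.0, -1.7, 0], [0, 0, 0]],
    [[0, 0, 0], [0, 0, 7]],
    [[0, 0, 0], [0, 0, 7]],
    [[0, 0, 0], [0, 0, 7]],
    [[0, 0, 0], [0, 0, 7]],
    [[0, 0, 0], [0, 0, 7]],
    [[0, 0, 0], [0, 0, 7]],
    [[0, 0, 0], [0, 0, 7]]
  ]
}}

```text
time_s: 2.1
tool_pos: [0.5481, 0.0864, 0.2934]
tool_rot: [-0.0, 0.559, 0.829, -0.0]
wrist_force: [-0.5, 0.8, 0.2]
width: 0.0911
gripper_force: 0.0
```

Request:
{"api": "send_rows", "payload": {
  "moves": [
    [[0, 0, 0], [0, 0, 7]],
    [[0, 0, 0], [0, 0, 7]],
    [[0, 0, 0], [0, 0, 7]],
    [[0, 0, 0], [0, 0, 7]],
    [[0, 0, 0], [0, 0, 7]],
    [[0, 0, 0], [0, 0, 7]],
    [[0, 0, 0], [0, 0, 7]],
    [[0, 0, 0], [0, 0, 7]]
  ]
}}

```text
time_s: 2.77
tool_pos: [0.548, 0.0865, 0.2934]
tool_rot: [-0.0, 0.883, 0.47, -0.001]
wrist_force: [0.2, -0.1, 0.4]
width: 0.0912
gripper_force: 0.0
```

Request:
{"api": "send_rows", "payload": {
  "moves": [
    [[0, 0, 0], [0, 0, 7]],
    [[0, 0, 0], [0, 0, 7]],
    [[0, 0, 0], [0, 0, 7]],
    [[0, 0, 0], [0, 0, 7]],
    [[0, 0, 0], [0, 0, 7]],
    [[0, 0, 0], [0, 0, 7]],
    [[0, 0, 0], [0, 0, 7]],
    [[0, 0, 0], [0, 0, 7]]
  ]
}}

```text
time_s: 3.43
tool_pos: [0.548, 0.0865, 0.2934]
tool_rot: [0.0, 1.0, 0.0, -0.001]
wrist_force: [-0.8, -0.8, 0.6]
width: 0.0912
gripper_force: 0.0
```

Request:
{"api": "send_rows", "payload": {
  "moves": [
    [[0, 0, 0], [0, 0, 6]],
    [[0, 0, 0], [0, 0, 0]],
    [[0, 0, 0], [0, 0, 0]]
  ]
}}

```text
time_s: 3.68
tool_pos: [0.5481, 0.0865, 0.2935]
tool_rot: [0.0, 0.999, -0.048, -0.0]
wrist_force: [-0.4, -0.0, 0.6]
width: 0.091
gripper_force: 0.0
```

```bash
python3 - <<'E'
from h import *
s,p,d,W=grab("wrist"); np.savez('wrist',p=p,W=W); print(s['joint_positions'],s['tool_pos'],s['tool_rot'],s['time_s'])
cv2.imwrite('pics/w.png',p[:,:,::-1])
Q=W[(W[...,2]>.152)&(W[...,2]<.17)&(np.linalg.norm(W[...,:2]-[.596,.022],axis=-1)<.05)]
print(len(Q),cv2.minAreaRect(Q[:,:2].astype(np.float32)*1000) if len(Q)>5 else 0, Q.mean(0))
E
```

```text
[1.35801430e-01 2.49207137e-01 1.46520798e+00 1.21079036e-04
 1.42801688e+00 1.80181956e+00] [0.54810716 0.08654217 0.29353248] [ 1.76267491e-05  9.98866314e-01 -4.76015440e-02 -4.23558160e-04] 3.6833
1325 ((595.8436279296875, 21.039958953857422), (18.256637573242188, 56.130985260009766), 77.88964080810547) [0.59678313 0.02172012 0.16101284]
```

View pics/w.png

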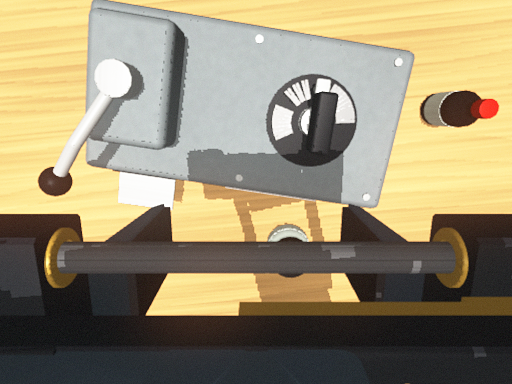

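The wrist view shows the knob bar at about (322,122) with the ring around it. Dark gaps run anticlockwise from the arm, at about (285–310, 90–100). I'll unwrap the ring to find the notch.

```bash
python3 - <<'E'
from h import *
f=np.load('wrist.npz'); s=manip.read_state(); c=imaging.get_calibration('wrist'); T=np.array(c['T_tool_cam'])
q=s['tool_rot'];Rt=R.from_quat([q[1],q[2],q[3],q[0]]).as_matrix()
yaw=np.deg2rad(-14.2)
th=np.linspace(-.6,1.6,660); r=np.linspace(.048,.020,168)
A,B=np.meshgrid(th,r); P=np.stack([.596+B*np.cos(A+yaw),.0213+B*np.sin(A+yaw),0*A+.101],-1)
pc=((P-s['tool_pos'])@Rt-T[:3,3])@T[:3,:3]
u=(pc[...,0]/pc[...,2]*c['fx']+c['cx']).astype(np.float32);v=(pc[...,1]/pc[...,2]*c['fy']+c['cy']).astype(np.float32)
I=cv2.remap(f['p'],u,v,cv2.INTER_LINEAR)
Z=cv2.remap(f['W'][...,2].astype(np.float32),u,v,cv2.INTER_NEAREST)
Zc=cv2.applyColorMap((np.clip((Z-.085)/.02,0,1)*255).astype(np.uint8),cv2.COLORMAP_JET)
out=np.vstack([I[:,:,::-1],Zc])
for k in range(-6,17,2): cv2.line(out,(int((k/10+.6)*300),160),(int((k/10+.6)*300),175),(0,255,0),1)
cv2.imwrite('pics/p.png',out)
E
```

```text
<stdin>:11: RuntimeWarning: invalid value encountered in cast
```

View pics/p.png

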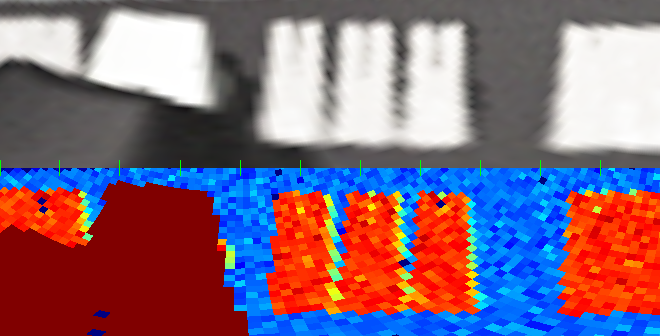

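The working notch centre is at turn ≈1.11, about 61.7° of knob rotation from now. The gaps near 0.51 and 0.73 are just leaf joints. Moving to grip.

Request:
{"api": "send_rows", "payload": {
  "moves": [
    [[0, 0, 0], [0, 0, 6.6]],
    [[3, 2.7, 0], [0, 0, 0]],
    [[3.05, 2.66, 0], [0, 0, 0]],
    [[0, 0, 3.5], [0, 0, 0]],
    [[0, 0, 3.5], [0, 0, 0]],
    [[0, 0, 2], [0, 0, 0]],
    [[0, 0, 0], [0, 0, 0]],
    [[0, 0, 0], [0, 0, 0]]
  ],
  "gripper": 5,
  "squeeze": 30
}}

```text
time_s: 4.4
tool_pos: [0.5957, 0.0213, 0.2033]
tool_rot: [0.0, 0.994, -0.106, -0.001]
wrist_force: [0.7, 0.7, -0.3]
width: 0.0504
gripper_force: 0.0
```

```bash
python3 - <<'E'
from h import *
s=manip.read_state(); q=s['tool_rot'];Rt=R.from_quat([q[1],q[2],q[3],q[0]]).as_matrix()
print(s['tool_pos'],s['width'],np.degrees(np.arctan2(Rt[1,0],Rt[0,0])),Rt.T@(np.array([.596,.0214,.128])-s['tool_pos']))
E
```

```text
[0.59574502 0.02133921 0.20332394] 0.050369913928856425 -12.1462617251575 [ 0.00039157 -0.00014122  0.07532325]
```

Descend, then close gently.

Request:
{"api": "send_rows", "payload": {
  "moves": [
    [[0, 0, 3], [0, 0, 0]],
    [[0, 0, 2.5], [0, 0, 0]],
    [[0, 0, 1.5], [0, 0, 0]],
    [[0, 0, 0.5], [0, 0, 0]],
    [[0, 0, 0], [0, 0, 0]],
    [[0, 0, 0], [0, 0, 0]]
  ]
}}

```text
time_s: 4.9
tool_pos: [0.5976, 0.0216, 0.131]
tool_rot: [-0.0, 0.994, -0.106, 0.002]
wrist_force: [0.0, -0.5, 0.5]
width: 0.05
gripper_force: 0.0
```

Request:
{"api": "send_rows", "payload": {
  "moves": [
    [[0, 0, 0], [0, 0, 0]],
    [[0, 0, 0], [0, 0, 0]],
    [[0, 0, 0], [0, 0, 0]],
    [[0, 0, 0], [0, 0, 0]],
    [[0, 0, 0], [0, 0, 0]],
    [[0, 0, 0], [0, 0, 0]]
  ],
  "gripper": 1.5,
  "squeeze": 30
}}

```text
time_s: 5.4
tool_pos: [0.5961, 0.0209, 0.1293]
tool_rot: [0.0, 0.994, -0.106, 0.0]
wrist_force: [-0.1, -2.4, 2.4]
width: 0.018
gripper_force: 30.0
```

Request:
{"api": "send_rows", "payload": {
  "moves": [
    [[0, 0, -0.3], [0, 0, 0]],
    [[0, 0, -0.3], [0, 0, 0]],
    [[0, 0, -0.3], [0, 0, 0]],
    [[0, 0, -0.2], [0, 0, 0]],
    [[0, 0, 0], [0, 0, 0]],
    [[0, 0, 0], [0, 0, 0]]
  ]
}}

```text
time_s: 5.9
tool_pos: [0.596, 0.021, 0.1395]
tool_rot: [0.0, 0.994, -0.106, -0.0]
wrist_force: [3.2, -4.4, -10.1]
width: 0.018
gripper_force: 30.0
```

Request:
{"api": "send_rows", "payload": {
  "moves": [
    [[0, 0, -0.2], [0, 0, 0]],
    [[0, 0, 0], [0, 0, 0]],
    [[0, 0, 0], [0, 0, 0]]
  ]
}}

```text
time_s: 6.15
tool_pos: [0.596, 0.021, 0.1417]
tool_rot: [0.0, 0.994, -0.106, -0.0]
wrist_force: [3.3, -4.2, -10.3]
width: 0.0179
gripper_force: 30.0
```

Request:
{"api": "send_rows", "payload": {
  "moves": [
    [[0, 0, 0], [0, 0, -4]],
    [[0, 0, 0], [0, 0, -4]],
    [[0, 0, 0], [0, 0, -4]],
    [[0, 0, 0], [0, 0, -4]],
    [[0, 0, 0], [0, 0, -4]],
    [[0, 0, 0], [0, 0, 0]],
    [[0, 0, 0], [0, 0, 0]]
  ]
}}

```text
time_s: 6.73
tool_pos: [0.596, 0.021, 0.1417]
tool_rot: [0.0, 0.998, 0.068, -0.0]
wrist_force: [3.1, -4.5, -10.4]
width: 0.0181
gripper_force: 30.0
```

Request:
{"api": "send_rows", "payload": {
  "moves": [
    [[0, 0, 0], [0, 0, -5]],
    [[0, 0, 0], [0, 0, -5]],
    [[0, 0, 0], [0, 0, -5]],
    [[0, 0, 0], [0, 0, -5]],
    [[0, 0, 0], [0, 0, -4]],
    [[0, 0, 0], [0, 0, 0]],
    [[0, 0, 0], [0, 0, 0]]
  ]
}}

```text
time_s: 7.32
tool_pos: [0.5961, 0.0209, 0.1417]
tool_rot: [0.0, 0.962, 0.274, -0.0]
wrist_force: [2.4, -4.6, -10.7]
width: 0.018
gripper_force: 30.0
```

```bash
python3 - <<'E'
from h import *
s=manip.read_state(); q=s['tool_rot'];Rt=R.from_quat([q[1],q[2],q[3],q[0]]).as_matrix()
print(s['tool_pos'],np.degrees(np.arctan2(Rt[1,0],Rt[0,0])),s['wrist_force'],s['wrist_torque'],s['joint_positions'])
E
```

```text
[0.59605104 0.02092197 0.14165758] 31.804488654415625 [  2.37410713  -4.61502966 -10.71795917] [-0.98176563 -0.54942824 -0.03896996] [ 1.62338150e-02  4.05416789e-01  1.62290163e+00 -8.51809566e-04
  1.11349728e+00  1.03231312e+00]
```

Request:
{"api": "send_rows", "payload": {
  "moves": [
    [[0, 0, 0.15], [0, 0, 0]],
    [[0, 0, 0.15], [0, 0, 0]],
    [[0, 0, 0], [0, 0, 0]],
    [[0, 0, 0], [0, 0, 0]]
  ]
}}

```text
time_s: 7.65
tool_pos: [0.596, 0.0209, 0.1388]
tool_rot: [0.0, 0.962, 0.274, -0.0]
wrist_force: [3.0, -3.8, -10.0]
width: 0.0179
gripper_force: 30.0
```

Request:
{"api": "send_rows", "payload": {
  "moves": [
    [[0, 0, 0], [0, 0, 0]],
    [[0, 0, 0], [0, 0, 0]],
    [[0, 0, 0], [0, 0, 0]],
    [[0, 0, 0], [0, 0, 0]]
  ],
  "gripper": 2.0
}}

```text
time_s: 7.98
tool_pos: [0.5962, 0.022, 0.1401]
tool_rot: [-0.0, 0.962, 0.274, 0.001]
wrist_force: [-0.2, -0.2, 0.9]
width: 0.02
gripper_force: 0.1
```

```bash
cat >> h.py <<'E'
def bar():
    s,p,d,W=grab("scene"); q=s['tool_rot'];Rt=R.from_quat([q[1],q[2],q[3],q[0]]).as_matrix()
    yaw=np.arctan2(Rt[1,0],Rt[0,0]); D=W-np.array([.596,.0213,0])
    a=D[...,0]*np.cos(yaw)+D[...,1]*np.sin(yaw); b=-D[...,0]*np.sin(yaw)+D[...,1]*np.cos(yaw)
    for n,m in (('near',(a<-.019)&(a>-.027)),('far',(a>.019)&(a<.027))):
        z=W[...,2][m&(abs(b)<.007)&(W[...,2]>.145)&(W[...,2]<.19)]; print(n,len(z),np.percentile(z,[20,50,80]) if len(z) else '')
    print(np.degrees(yaw),s['time_s'],s['wrist_force'],s['wrist_torque'],s['width'],s['gripper_force'])
    return p
E
python3 - <<'E'
from h import *
p=bar(); cv2.imwrite('pics/s1.png',cv2.resize(p[130:290,170:370,::-1],None,fx=3,fy=3))
E
```

```text
near 0 
far 41 [0.16746863 0.16933812 0.17024973]
31.784592308542177 7.9833 [-0.20037754 -0.15622254  0.92949383] [-0.12352844  0.12307415  0.04467271] 0.019968842101985785 0.10647432412952185
```

View pics/s1.png

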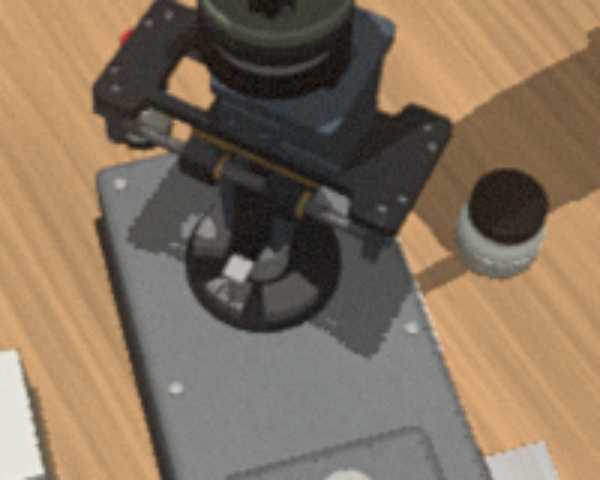

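The knob top reads 0.169, so the pin is resting on the flat. Now I'll turn it loosely caged.

Request:
{"api": "send_rows", "payload": {
  "moves": [
    [[0, 0, 0], [0, 0, -2]],
    [[0, 0, 0], [0, 0, -2]],
    [[0, 0, 0], [0, 0, -2]],
    [[0, 0, 0], [0, 0, -2]],
    [[0, 0, 0], [0, 0, -2]],
    [[0, 0, 0], [0, 0, -2]],
    [[0, 0, 0], [0, 0, -2]],
    [[0, 0, 0], [0, 0, -1]]
  ]
}}

```text
time_s: 8.7
tool_pos: [0.5963, 0.0212, 0.1396]
tool_rot: [0.0, 0.918, 0.397, 0.0]
wrist_force: [0.9, -2.5, 0.7]
width: 0.0204
gripper_force: 3.7
```

Request:
{"api": "send_rows", "payload": {
  "moves": [
    [[0, 0, 0], [0, 0, -0.7]],
    [[0, 0, 0], [0, 0, -0.7]],
    [[0, 0, 0], [0, 0, -0.6]],
    [[0, 0, 0], [0, 0, 0]],
    [[0, 0, 0], [0, 0, 0]]
  ]
}}

```text
time_s: 9.12
tool_pos: [0.5963, 0.0213, 0.1391]
tool_rot: [0.0, 0.911, 0.413, 0.0]
wrist_force: [0.2, -3.9, 1.2]
width: 0.0201
gripper_force: 3.4
```

```bash
python3 -c "
from h import *
bar()"
```

```text
near 10 [0.16727771 0.1687686  0.16942033]
far 36 [0.16689576 0.16867365 0.16949462]
48.78925056242097 9.1167 [ 0.22302413 -3.9344117   1.24583046] [-0.62070504 -0.0283843  -0.13106746] 0.020146721074301283 3.4362414337374503
```

Request:
{"api": "send_rows", "payload": {
  "moves": [
    [[0, 0, 0], [0, 0, -0.7]],
    [[0, 0, 0], [0, 0, -0.7]],
    [[0, 0, 0], [0, 0, -0.6]],
    [[0, 0, 0], [0, 0, 0]],
    [[0, 0, 0], [0, 0, 0]]
  ]
}}

```text
time_s: 9.58
tool_pos: [0.5962, 0.0218, 0.1388]
tool_rot: [-0.0, 0.903, 0.429, 0.0]
wrist_force: [1.2, -0.4, -0.1]
width: 0.0202
gripper_force: 0.8
```

```bash
python3 -c "
from h import *
bar()"
```

```text
near 26 [0.16061639 0.16085027 0.16171109]
far 36 [0.15983503 0.16053793 0.1613576 ]
50.80143601588759 9.5833 [ 1.23650088 -0.35579408 -0.08265612] [-0.2984673  -0.17180956 -0.03958697] 0.02016152803405549 0.7747478596866131
```

The knob top now reads 0.1606, so it dropped home. Releasing and backing off.

Request:
{"api": "send_rows", "payload": {
  "moves": [
    [[0, 0, 0], [0, 0, 0]],
    [[0, 0, 0], [0, 0, 0]],
    [[0, 0, 0], [0, 0, 0]],
    [[0, 0, 0], [0, 0, 0]],
    [[0, 0, 0], [0, 0, 0]]
  ],
  "gripper": 5
}}

```text
time_s: 10.05
tool_pos: [0.5959, 0.0215, 0.1388]
tool_rot: [-0.0, 0.903, 0.429, -0.0]
wrist_force: [0.4, 0.1, 0.1]
width: 0.0488
gripper_force: 0.0
```

Request:
{"api": "send_rows", "payload": {
  "moves": [
    [[0, 0, -1], [0, 0, 0]],
    [[0, 0, -2], [0, 0, 0]],
    [[0, 0, -3], [0, 0, 0]],
    [[0, 0, -4], [0, 0, 0]],
    [[0, 0, -4], [0, 0, 0]],
    [[-4, 0, 0], [0, 0, 0]],
    [[-4, 0, 0], [0, 0, 0]],
    [[0, 0, 0], [0, 0, 0]]
  ]
}}

```text
time_s: 10.72
tool_pos: [0.5419, -0.0444, 0.2811]
tool_rot: [0.001, 0.904, 0.427, -0.001]
wrist_force: [-0.6, 0.2, 0.1]
width: 0.0499
gripper_force: 0.0
```

```bash
python3 - <<'E'
from h import *
s,p,d,W=grab("wrist")
Q=W[(W[...,2]>.152)&(W[...,2]<.18)&(np.linalg.norm(W[...,:2]-[.596,.022],axis=-1)<.05)]
print(s['tool_pos'],s['time_s'],len(Q),cv2.minAreaRect(Q[:,:2].astype(np.float32)*1000),np.median(Q[:,2]))
p2=grab("scene")[1]
cv2.imwrite('pics/f.png',cv2.resize(np.hstack([p,p2])[:,:,::-1],None,fx=.78,fy=.78))
E
```

```text
[ 0.54189946 -0.04440532  0.28111422] 10.7167 1471 ((595.6467895507812, 20.411846160888672), (55.74704360961914, 17.994760513305664), 48.96669006347656) 0.1614803722927674
```

View pics/f.png

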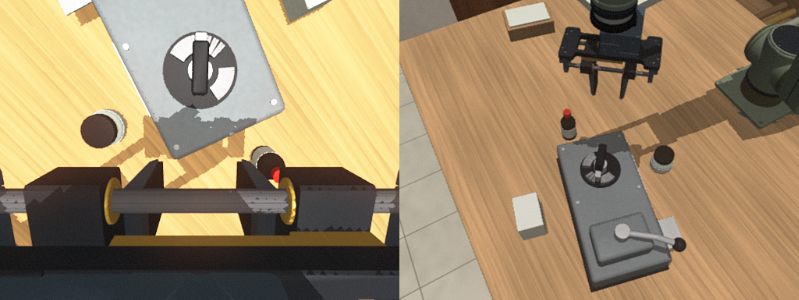

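The pictures show the knob home (top at 0.161) at 49.0°, which matches the notch at about 49.6°. The bottle, jar and carton still stand where they were, and the gripper is clear.

```bash
python3 -c "
from plant import manip
print(manip.job_done())"
```

```text
the job is handed in; nothing more can be done
None
```

The selector knob is fully home in the working notch and let go, the bottle, jar and carton look undisturbed in the final pictures, and the job was handed in at about 11 s of the 54 s allowed.

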